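# Set the purge-gas regulator to its mark and lock it

## Robot

A 6-joint arm with a two-finger parallel gripper is mounted at the origin on a cart in front of the work surface, level with it; the furniture and walls round the work are solid. World frame = base frame: x ahead of the robot, y to its left, z up, the work surface at z = 0. Lengths are in m, angles in degrees, forces in N, time in s.
With the tool pointing down it reaches from about 0.25 to 0.725 m from the base axis. Payload 9.7 kg.
Tool frame: the origin (TCP) lies on the centre line of the jaws, within the pads' length; the fingertips stand bot.nose_length ahead of it and the grasp point (between the pads) lies 11 mm behind it (bot.nose_length is the distance from the TCP to the fingertips, in m); z points along the fingers, y is the line along which they close (so a half turn about z gives the same grasp; the last joint's range is limited). The gripper opens to 85 mm and grips with 20 to 120 N. Pads are 22 mm wide; open, the fingers measure 114 mm over their backs; the gripper's body (76 mm by 85 mm) begins 54 mm behind the grasp point. The pads swing forward as they close: fully open they stand 13 mm farther back than shut.
Start: joints at [-64.286, 4.979, 10.078, 95.1, 0, 90], TCP at [0.239, -0.496, 0.239] pointing down, gripper open.
Joint ranges: [-179.16, 179.16], [-48.56, 103.87], [-65.8, 70.77], [-126.05, 130.52], [-82.76, 87.17], [-180, 180]. Speed limits (degrees/s): [127.2, 127.2, 147.25, 180, 180, 180].

## Interface

Orientations are given as [roll, pitch, yaw] about the fixed x, y, z axes, in that order (R = Rz(yaw) Ry(pitch) Rx(roll)).
In Python, from workcell import bot gives the robot as it stands. The module is installed in compiled form; this text tells all that it offers.
- The arm moves only by the shell command python3 -m inch 'ROWS' [OPENING] [FORCE]. ROWS is JSON, a list of rows, each a list of 4 numbers: the shift along the world's x, y, z in cm, then the turn about the world's z in degrees. A call has exactly 8 rows; each row is the pose to reach, as a shift and turn from the pose commanded when the call began; what a row does not reach only later rows make up. A row lasts 1/8 s, in which the tool goes at most 62.5 mm and 10.7 degrees, less where a joint would pass 70% of its speed; a pose out of reach is approached as far as the arm can. A call with a gripper value outside its range is refused whole. OPENING is the finger opening in cm, from 0 to 8.54, set as the call begins (- or left out, the last holds). The fingers move at their own pace and stop on an object; FORCE is the grip in N (left out, the last holds). Time passes only in rows, so rows that repeat a pose let the fingers close, or fill a call up. It gives the time, the measured TCP pose, the force, the opening and the grip force at its end, in the units of the state.
- bot.get_obs(): the state, without advancing time (a new reading comes with each control period).
- bot.camera(name): name is "scene" or "top"; returns a dict with "img" (480x640x3 uint8, red, green, blue), "fovy" (degrees; the focal length in pixels is half the picture's height over the tangent of half this angle, whatever the lens; pixels are square), "cx", "cy" (the principal point, pixels), "dist" ([k1, k2, p1, p2, k3] as OpenCV has them; the pictures are not rectified), "R" (3x3) and "t" (3): a world point X has camera coordinates R X + t. Camera axes: x right, y down, z forward; pixel columns grow to the right and rows downward; lengths in m; the calibration is good to about 2 mm. A picture is of the moment at which its call begins. There is no depth.
- bot.job_done(): hands the job in; it is judged then, once.
Trained networks look in a picture, given as the dict that the camera call returned (one of the last four; its "shot" number tells which), for a name from the list of things; names that differ only in an ending like _2 or _b are one class to them, and where a whole thing is asked for, a point or a joint stands for the part that bears it (a point fixed in the world has none). Each returns a list of dicts, best first, with "score" (0 to 1); they miss things now and then, are a little off and sometimes report something else, mostly with a low value. They report only what shows in the picture. A call takes as long as a camera call.
- bot.find_in(thing, picture): "point" ([column, row] in pixels, amid what is visible of it).
- bot.landmark_of(thing, picture): "point" ([column, row] in pixels: a listed point, or the origin of a listed thing).
The state is a dict: "time": time; "q": joint angles; "qd": joint speeds; "joint_efforts": joint torques, N m; "ee_pos": TCP position; "tcp_rot": TCP orientation; "wrist_force": force on the tool from outside, world axes, zero at the start; "torque": the same for the moment, N m; "opening": finger opening in m; "grasp_force": force on a finger pad.
Only numpy, scipy, OpenCV 4.12 (cv2) and the standard library are available. Lean on these libraries where they do the work, as an engineer would, in place of code of your own. Each camera call takes 0.05 s, during which the arm holds its last target. There are 200 camera calls.

## Task

On the flow regulator standing on the bench, push the pointer lever round until it points at the broad raised mark on the dial, while the lock is still drawn back. Then slide the forked lock fully home over the lever so that the setting cannot shift. Leave the other things on the bench where they are.

Things in the scene. Friction and masses are not known exactly. Their poses are not given: they have to be found in the camera images.
- regulator: Flow regulator fixed to the bench. Dark base plate 116 mm (x) by 250 mm (y=-190..60), 12 high; round aluminium dial housing 112 mm across, top z=30; rail (26 wide, top z=24) from the dial along its own -y (robot's right if unturned), end stop y=-186, z=28. Gauge 40 mm across at x=40, y=-85, top z=28. Hose fitting to y=82. Origin: on the dial's axis at bench height. Yaw varies.
- dial_axis (a point): Point on the axis of the pointer lever, 47 mm above the bench, half-way up the lever arm. A large computer screen stands behind the regulator (x from about 0.61 at y=-0.2 to 0.66 at y=0.2), its lower edge about 70 mm above the bench: keep the gripper and wrist clear of it.
- mark (a point): The mark: the only broad raised black rib (5 x 18 mm) on the rim of the dial, 45.5 mm from the axis straight towards the rail and lock (regulator's -y); the other ticks are thin, 10 degrees apart.
- lever_tip (a point): End of the black pointer lever, 74 mm from the axis, half-way up. Hub 48 mm across (z=31 to 63); one arm 14 mm wide, z=37 to 57, with rounded end and a white line along its top. Turns about the upright axis against 0.12 N m of friction and stays where left; 7 mm of space between arm and dial housing.
- pointer_lever (a joint): Angle of the pointer lever from the mark, rad: 0 = points exactly at the mark (along the rail), growing clockwise seen from above; 1.57 = points along the regulator's own -x (towards the robot). Stops at -0.6 and 1.9.
- lock_plate (a point): Middle of the outer face (away from the dial) of the steel lock's upright thumb plate: 36 mm wide across the rail, 8 thick, z=56 to 80; the point at z=68. Its block, 43 wide, 30 long, top z=56, reaches 7 mm further out than this point. Two prongs, 19 mm apart inside, 12 thick, z=38 to 56, point to the dial; their ends lie 70 mm inward of this point. Pushed at the plate it slides against 3 N.
- fork_lock (a joint): Travel of the lock along the rail towards the dial, m: 0 = drawn back to its outer stop, 0.045 = fully home at its inner stop, prongs either side of the lever arm with 2.5 mm play on each side. If the lever stands a little off the mark the prongs jam on it; stays where left.
- eyepiece_cap_b: Black eyepiece cap, 44 mm across, 41 mm high, standing loose left of the regulator; to be left alone. Origin under its centre.
- eyepiece_cap_a: Black eyepiece cap, 44 mm across, 40 mm high, standing loose; to be left alone. Origin under its centre.
- round_cap: Flat round black cap, 78 mm across, 10 mm high, lying loose; to be left alone. Origin under its centre.
- tape: Roll of tape, 74 mm across, 19 mm high, lying loose to the right behind the regulator; to be left alone. Origin under its centre.

How it is judged:
By the outcome, as a careful person would: the job done as asked, in the order asked, and still so for the second after the job is handed in, with the robot touching nothing.
It also fails if it takes over 58 s, if anything falls off the work surface, if the arm or the gripper's body presses on something with over 40 N, if the wrist force passes 120 N, or if a joint passes its speed limit or range.

## Working session

There is one attempt and no reset: what is moved stays moved. The work goes in short steps, Python scripts to look and compute and a shell command to move; the robot and the scene stay as the last step left them, time stands still between calls to the robot, and variables do not carry over. Pictures are saved under pics/ and viewed, at most 10 in all, crops included, and the job is handed in when it is done.

```bash
mkdir -p pics; cat > h.py <<'E'
from workcell import bot
import numpy as np, cv2
def K(c):
    f=c["img"].shape[0]/2/np.tan(np.radians(c["fovy"]/2)); return np.array([[f,0,c["cx"]],[0,f,c["cy"]],[0,0,1.]])
def ray(c,p,z):
    u=cv2.undistortPoints(np.array([[p]],float),K(c),np.array(c["dist"],float))[0,0]
    R=np.array(c["R"]);t=np.array(c["t"]);C=-R.T@t;d=R.T@np.array([u[0],u[1],1]);return C+d*(z-C[2])/d[2]
def proj(c,X):
    return cv2.projectPoints(np.array(X,float).reshape(-1,3),cv2.Rodrigues(np.array(c["R"],float))[0],np.array(c["t"],float),K(c),np.array(c["dist"],float))[0][:,0]
Z=dict(regulator=0,dial_axis=.047,mark=.031,lever_tip=.047,lock_plate=.068)
def look(tag,names=Z,save=True,cams=("top","scene")):
    cs={}
    for n in cams:
        c=bot.camera(n);cs[n]=c
        if save: cv2.imwrite(f"pics/{tag}_{n}.png",c["img"][:,:,::-1])
        for k in names:
            for r in bot.landmark_of(k,c)[:2]: print(n,k,np.round(r["point"],1),round(r["score"],2),np.round(ray(c,r["point"],names[k]),4))
    return cs
E
python3 - <<'E'
from h import *
cs=look("a",dict(Z,eyepiece_cap_b=0,round_cap=0,tape=0))
for n,c in cs.items(): print(n,-np.array(c["R"]).T@c["t"])
print(bot.nose_length,bot.get_obs())
E
```

```text
top regulator [329.5 279. ] 0.9 [0.4967 0.0802 0.    ]
top dial_axis [326.4 272. ] 0.73 [0.5087 0.0904 0.047 ]
top dial_axis [189.  270.8] 0.64 [0.4956 0.4707 0.047 ]
top mark [347.1 279.9] 0.94 [0.4915 0.0319 0.031 ]
top mark [223.8 280. ] 0.73 [0.4766 0.3745 0.031 ]
top lever_tip [331.7 299.1] 0.9 [0.4345 0.0731 0.047 ]
top lock_plate [380.4 285.3] 0.64 [ 0.4748 -0.0566  0.068 ]
top lock_plate [250.8 268.5] 0.51 [0.5061 0.2965 0.068 ]
top eyepiece_cap_b [226.6 279.7] 0.57 [0.4822 0.3723 0.    ]
top eyepiece_cap_b [252.1 266.5] 0.55 [0.5233 0.3021 0.    ]
top round_cap [188.4 271.4] 0.66 [0.5011 0.4841 0.    ]
top tape [449.4 217.4] 0.73 [ 0.6928 -0.2649  0.    ]
scene regulator [332.8 275.3] 0.89 [0.4824 0.1021 0.    ]
scene dial_axis [395.7 229.3] 0.62 [ 0.508  -0.1027  0.047 ]
scene dial_axis [337.1 252.1] 0.58 [0.4909 0.0863 0.047 ]
scene mark [352.  251.3] 0.97 [0.5005 0.0358 0.031 ]
scene lever_tip [359.2 263.1] 0.79 [0.4271 0.0802 0.047 ]
scene lever_tip [352.9 252.5] 0.15 [0.4709 0.0596 0.047 ]
scene lock_plate [392.7 229.6] 0.78 [ 0.4774 -0.0606  0.068 ]
scene lock_plate [3
[... 345 characters left out ...]
1747956  0.53438927]
0.008 {'time': 0.9, 'q': array([-6.42869065e+01,  4.97857225e+00,  1.00770351e+01,  9.51006693e+01,
        6.24092109e-04,  8.99989998e+01]), 'qd': array([ 0.05693671,  0.00208933,  0.01205338, -0.02087877,  0.01535713,
       -0.04101498]), 'joint_efforts': array([-1.20231383e-03, -5.20108438e+01,  4.64849782e+01,  1.66431910e-03,
       -5.08118978e-05,  2.71495018e-06]), 'ee_pos': array([ 0.23862005, -0.49551906,  0.23927672]), 'tcp_rot': array([-1.79997794e+02, -6.24130627e-04,  2.57140937e+01]), 'wrist_force': array([ 0.37404284, -0.09113529,  0.19291493]), 'torque': array([-0.00394207, -0.01402188,  0.0166861 ]), 'grasp_force': 0.0, 'opening': 0.08584693348587388}
```

View pics/a_top.png

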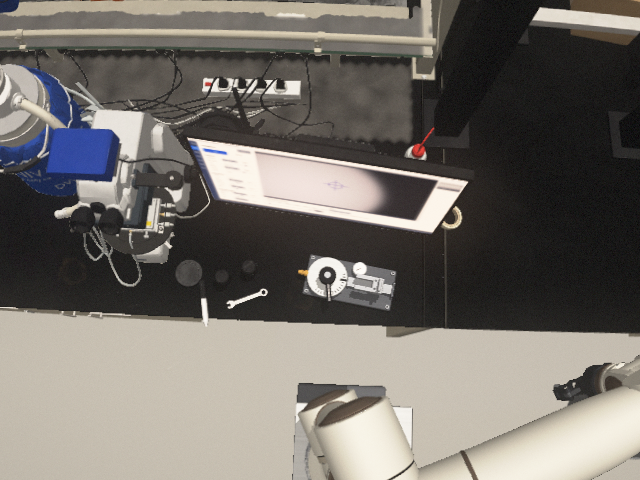

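View pics/a_scene.png

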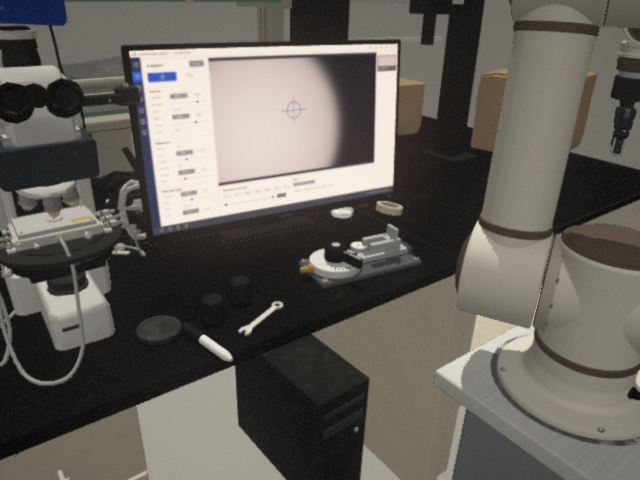

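The top view shows the dial at about (327,273), with the lever pointing to (331,299), the rail going right to (390,288) and the lock plate at about (380,285). The scene view agrees. The dial_axis hits at (189,271) and (396,229) are false. Next I fit the pose and check it with an overlay.

```bash
cat > fit.py <<'E'
from h import *
from scipy.optimize import least_squares
def pts(p):
    x,y,yaw,th,s=p
    c,n=np.cos(yaw),np.sin(yaw); W=lambda a,b,z:[x+c*a-n*b,y+n*a+c*b,z]
    return W,dict(regulator=W(0,0,0),dial_axis=W(0,0,.047),mark=W(0,-.0455,.031),lever_tip=W(-.074*np.sin(th),-.074*np.cos(th),.047),lock_plate=W(0,-s,.068))
def fit(cs,p0=(.5,.087,-.2,1.1,.151),gate=12):
    obs=[]
    for n,c in cs.items():
        for k in Z:
            for r in bot.landmark_of(k,c)[:3]:
                e=proj(c,pts(p0)[1][k])[0]-r["point"]
                if np.hypot(*e)<gate: obs.append((c,k,np.array(r["point"]),n)); break
    f=lambda p:np.concatenate([proj(c,pts(p)[1][k])[0]-u for c,k,u,n in obs])
    s=least_squares(f,p0,loss="soft_l1",x_scale=[.01,.01,.1,.1,.01])
    for (c,k,u,n),e in zip(obs,f(s.x).reshape(-1,2)): print(n,k,np.round(e,1))
    return s.x
def overlay(cs,p,tag,sc=7):
    W,P=pts(p); th=p[3]; out=[]
    for n,c in cs.items():
        u0=proj(c,W(0,-.06,.03))[0].astype(int); w,h=57,42
        x0,y0=u0[0]-w,u0[1]-h
        im=cv2.resize(c["img"][y0:y0+2*h,x0:x0+2*w,::-1],None,fx=sc,fy=sc,interpolation=cv2.INTER_CUBIC)
        a=np.linspace(0,2*np.pi,60)
        L=lambda r,s,z:W(-r*np.sin(th)-s*np.cos(th),-r*np.cos(th)+s*np.sin(th),z)
        S=-p[4]
        cur=[([W(-.058,-.19,.012),W(.058,-.19,.012),W(.058,.06,.012),W(-.058,.06,.012),W(-.058,-.19,.012)],(0,255,0)),
         ([W(.056*np.cos(t),.056*np.sin(t),.03) for t in a],(255,255,0)),([W(.024*np.cos(t),.024*np.sin(t),.063) for t in a],(0,0,255)),
         ([W(.04+.02*np.cos(t),-.085+.02*np.sin(t),.028) for t in a],(255,0,255)),
         ([L(.024,.007,.057),L(.07,.007,.057),L(.074,0,.057),L(.07,-.007,.057),L(.024,-.007,.057)],(0,0,255)),
         ([W(-.018,S,.08),W(.018,S,.08),W(.018,S,.056),W(-.018,S,.056),W(-.018,S,.08)],(0,165,255)),
         ([W(-.0095,S+.03,.056),W(-.0095,S+.07,.056),W(-.0215,S+.07,.056),W(-.0215,S-.007,.056),W(.0215,S-.007,.056),W(.0215,S+.07,.056),W(.0095,S+.07,.056),W(.0095,S+.03,.056)],(0,165,255))]
        raw=im.copy()
        for q,col in cur:
            v=((proj(c,q)-[x0,y0]+.5)*sc).astype(int); cv2.polylines(im,[v],False,col,1)
        cv2.imwrite(f"pics/{tag}_{n}.png",im)
E
python3 - <<'E'
from fit import *
cs={n:bot.camera(n) for n in("top","scene")}
p=fit(cs);print(np.round(p,4));overlay(cs,p,"b")
E
python3 -c "
import cv2;a=cv2.imread('pics/b_top.png');print(a.shape)"
```

```text
top regulator [-0.8 -5.3]
top dial_axis [-0.2  2.5]
top mark [-1.4  1.4]
top lever_tip [0.9 2.7]
top lock_plate [ 0.4 -0.4]
scene regulator [ 0.5 -3.5]
scene dial_axis [-0.5 -1.8]
scene mark [ 0.9 -2.1]
scene lever_tip [-1.  -0.1]
scene lock_plate [-0.2  0.8]
[ 0.5014  0.0842 -0.1979  1.1744  0.1456]
(588, 798, 3)
```

View pics/b_top.png

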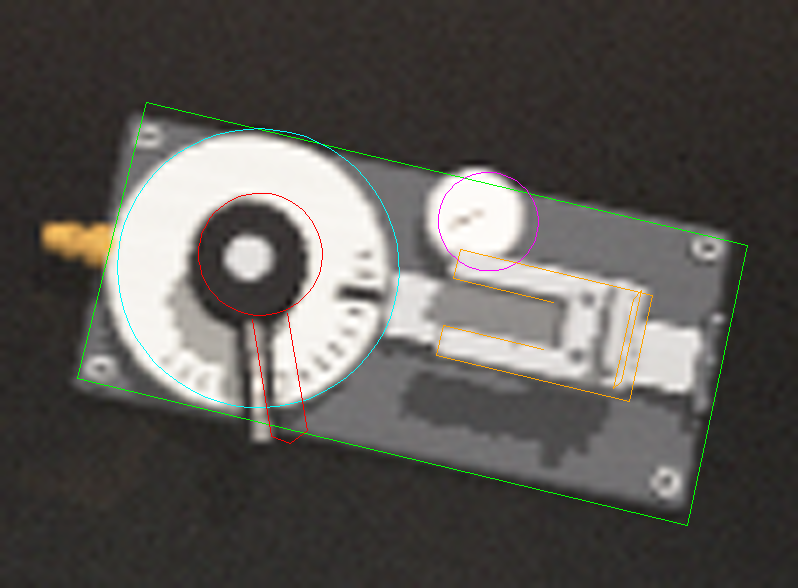

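View pics/b_scene.png

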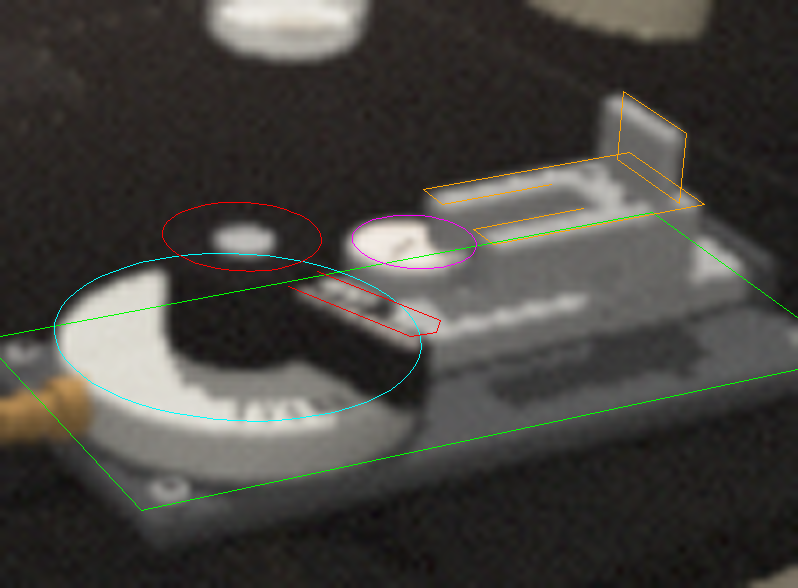

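The overlay shows the landmark fit is a few mm off: in the top crop the true plate corners are (132,113), (728,237), (688,508) and (78,378), the dial centre is (248,270) and the mark is (360,294). I'll refit with these hand-read points.

```bash
cat > fit2.py <<'E'
from fit import *
cs={n:bot.camera(n) for n in("top","scene")}
p0=np.array([ 0.5014,0.0842,-0.1979,1.1744,0.1456])
W,_=pts(p0)
def px(c,X):
    u0=proj(c,W(0,-.06,.03))[0].astype(int); return u0-[57,42]+(np.array(X)+.5)/7-.5
def model(p):
    W,P=pts(p);return W
top=[((132,113),(.058,.06,.012)),((728,237),(.058,-.19,.012)),((688,508),(-.058,-.19,.012)),((78,378),(-.058,.06,.012)),
 ((248,270),(0,0,.03)),((248,258),(0,0,.063)),((360,294),(0,-.0455,.031)),((476,215),(.04,-.085,.028))]
scn=[((247,337),(0,0,.03)),((245,240),(0,0,.065)),((393,243),(.04,-.085,.028)),((148,537),(-.058,.06,.006))]
for nm,sets in (("top",[("top",top)]),("scene",[("scene",scn)]),("both",[("top",top),("scene",scn)])):
    def f(q):
        V=pts([*q,0,0])[0]
        return np.concatenate([proj(cs[n],V(*X))[0]-px(cs[n],u) for n,l in sets for u,X in l])
    s=least_squares(f,p0[:3],x_scale=[.01,.01,.1],loss="soft_l1");print(nm,np.round(s.x,4));print(np.round(f(s.x).reshape(-1,2),1).tolist())
c=cs["top"]
for k,u,z in (("tip",(262,440),.057),("line",(258,340),.057),("hub",(248,258),.063),("prongU",(452,265),.056),("prongL",(436,345),.056),("blockend",(642,290),.056)):
    print(k,np.round(ray(c,px(c,u),z),4))
E
python3 fit2.py
```

```text
top [ 0.4999  0.088  -0.1614]
[[-0.2, -0.6], [1.1, -0.9], [-0.3, 0.7], [-1.0, 1.4], [0.0, -0.0], [0.3, -0.2], [0.1, -0.2], [0.0, 0.1]]
scene [ 0.4981  0.0872 -0.1459]
[[-1.6, 0.4], [-0.6, -0.6], [1.1, -0.1], [0.8, 0.2]]
both [ 0.4991  0.0876 -0.1545]
[[-0.3, -0.2], [1.2, -1.1], [0.1, 0.5], [-0.7, 1.8], [0.1, 0.3], [0.4, 0.1], [0.2, -0.0], [0.1, 0.2], [-2.0, 0.2], [-1.0, -0.7], [1.0, -0.1], [-0.0, -0.0]]
tip [0.4295 0.0806 0.057 ]
line [0.4683 0.0836 0.057 ]
hub [0.4994 0.0887 0.063 ]
prongU [0.501  0.0089 0.056 ]
prongL [0.4693 0.0143 0.056 ]
blockend [ 0.4942 -0.0656  0.056 ]
```

The pose is now axis ≈ (0.4995, 0.088), yaw ≈ -9.3° and lever direction ≈ -174.5°, which is about 75° from the mark and agrees with the given sizes. I'll approach above the lever and see which way the last joint turns.

```bash
python3 -m inch '[[1,3,0,0],[3,8.5,0,-2],[5,14,0,-4],[7,20,-1,-6],[9,26,-2,-8],[11,32,-3,-8],[13,38,-4,-8],[14.5,42,-4,-8]]' 8.5 20; python3 -c "
from workcell import bot;o=bot.get_obs();print(o['q'],o['tcp_rot'])"
```

```text
time: 2.6
ee_pos: [0.3836, -0.0733, 0.1989]
tcp_rot: [180.0, -0.0, 17.8]
wrist_force: [0.9, -0.2, -0.4]
opening: 0.0851
grasp_force: 0.0
[-1.08213443e+01 -1.74726029e+01 -1.48801087e+01  9.25818518e+01
  4.46667032e-03  1.51412617e+02] [ 1.79998830e+02 -1.14822764e-02  1.77660393e+01]
```

```bash
python3 -m inch '[[0,1,0,10],[1,3,0,20.5],[2,5,0,31],[3,7,0,41.5],[3.5,9,-1,52],[4,11,-2,62.5],[4,12,-3,73],[4,12,-3,83]]'; python3 -m inch '[[0,0,0,10],[0,1,0,20.5],[1.6,3.5,0,31],[1.6,3.5,0,41.5],[1.6,3.5,-1,52],[1.6,3.5,-2,62.5],[1.6,3.5,-3,73],[1.6,3.5,-4,83.5]]'; python3 - <<'E'
from h import *
o=bot.get_obs();print(o['q'],o['tcp_rot'],o['ee_pos'])
E
```

```text
time: 3.6
ee_pos: [0.4232, 0.0451, 0.1685]
tcp_rot: [-179.9, -0.0, 101.1]
wrist_force: [-0.4, -0.0, -0.5]
opening: 0.085
grasp_force: 0.0
time: 4.6
ee_pos: [0.4396, 0.0795, 0.129]
tcp_rot: [180.0, 0.0, -175.4]
wrist_force: [-0.3, 0.0, -0.3]
opening: 0.0851
grasp_force: 0.0
[ 1.02471657e+01 -9.98456414e+00 -1.65438843e+01  8.34300141e+01
 -8.18667509e-04  5.68567782e+00] [ 1.79999758e+02  1.06943809e-02 -1.75438512e+02] [0.43964258 0.07947385 0.1290376 ]
```

```bash
python3 -m inch '[[0,0.25,-1.5,1],[0,0.25,-3,1],[0,0.25,-4.5,1],[0,0.25,-6,1],[0,0.25,-7,1],[0,0.25,-8,1],[0,0.25,-8.4,1],[0,0.25,-8.4,1]]' 6; python3 - <<'E'
from fit import *
cs={n:bot.camera(n) for n in("top","scene")}
overlay(cs,[.4995,.088,-.162,1.31,.148],"c")
E
```

```text
time: 5.6
ee_pos: [0.4396, 0.082, 0.0452]
tcp_rot: [-180.0, -0.0, -174.8]
wrist_force: [0.5, 0.1, 0.3]
opening: 0.0597
grasp_force: 0.0
```

View pics/c_scene.png

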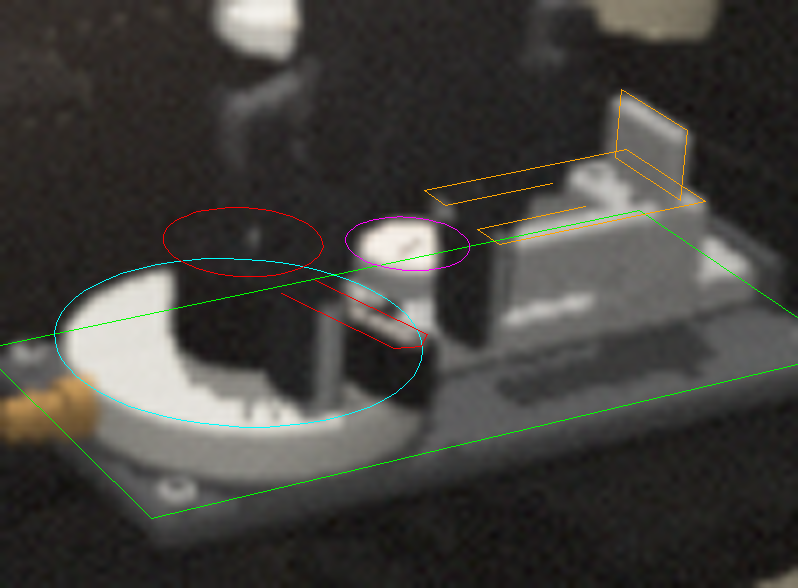

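The scene crop shows a finger on the near side (about 325,350) and the other on the far side (about 470,290), with the dark lever arm between them. Now I'll close.

```bash
python3 -m inch '[[0,0,0,0],[0,0,0,0],[0,0,0,0],[0,0,0,0],[0,0,0,0],[0,0,0,0],[0,0,0,0],[0,0,0,0]]' 0.5 20
```

```text
time: 6.7
ee_pos: [0.4397, 0.0821, 0.0455]
tcp_rot: [180.0, 0.0, -174.8]
wrist_force: [-2.6, 1.4, 5.7]
opening: 0.0135
grasp_force: 24.5
```

```bash
python3 -m inch '[[0.07,-0.52,0.1,5],[0.19,-1.03,0.1,10],[0.36,-1.53,0.1,15],[0.56,-2.01,0.1,20],[0.81,-2.47,0.1,25],[1.09,-2.91,0.1,30],[1.42,-3.33,0.1,35],[1.78,-3.71,0.1,40]]'
```

```text
time: 7.7
ee_pos: [0.4572, 0.0461, 0.0455]
tcp_rot: [179.8, 0.1, -134.5]
wrist_force: [-0.5, 10.5, -2.7]
opening: 0.0136
grasp_force: 25.0
```

```bash
python3 -m inch '[[0.39,-0.35,0,5],[0.81,-0.67,0,10],[1.25,-0.94,0,15],[1.72,-1.18,0,20],[2.21,-1.37,0,25],[2.71,-1.53,0,30],[3.23,-1.64,0,35],[3.23,-1.64,0,35]]'; python3 -m inch '[[0,0,0,0],[0,0,0,0],[0,0,0,0],[0,0,1,0],[0,0,2,0],[0,0,4,0],[0,0,6,0],[0,0,8,0]]' 6; python3 - <<'E'
from workcell import bot
o=bot.get_obs();print(o['q'])
E
```

```text
time: 8.7
ee_pos: [0.4887, 0.0306, 0.0455]
tcp_rot: [179.8, 0.2, -99.6]
wrist_force: [-4.3, 15.6, 1.5]
opening: 0.0131
grasp_force: 28.8
time: 9.7
ee_pos: [0.4899, 0.0284, 0.1279]
tcp_rot: [-179.9, 0.0, -99.8]
wrist_force: [-0.2, 0.2, -0.3]
opening: 0.0599
grasp_force: 0.0
[ 3.32303473e+00 -3.94084547e+00 -1.12214383e+01  8.26628484e+01
 -3.25550756e-03 -7.68856659e+01]
```

```bash
python3 -m inch '[[-1,-2,2,0],[-3,-5,4,0],[-5,-9,6,0],[-8,-13,6,0],[-11,-17,6,0],[-13,-21,6,0],[-15,-24,6,0],[-15,-24,6,0]]' 0; python3 - <<'E'
from fit import *
cs={n:bot.camera(n) for n in("top","scene")}
overlay(cs,[.4995,.088,-.162,0,.148],"d")
E
```

```text
time: 10.7
ee_pos: [0.3388, -0.2131, 0.1872]
tcp_rot: [-179.9, -0.0, -100.0]
wrist_force: [0.5, 0.8, -0.2]
opening: -0.0004
grasp_force: 0.0
```

View pics/d_top.png

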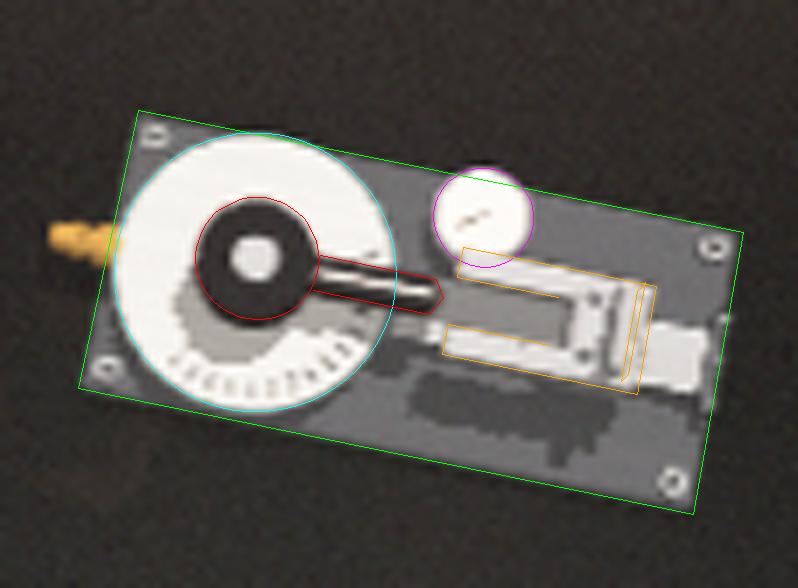

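View pics/d_scene.png

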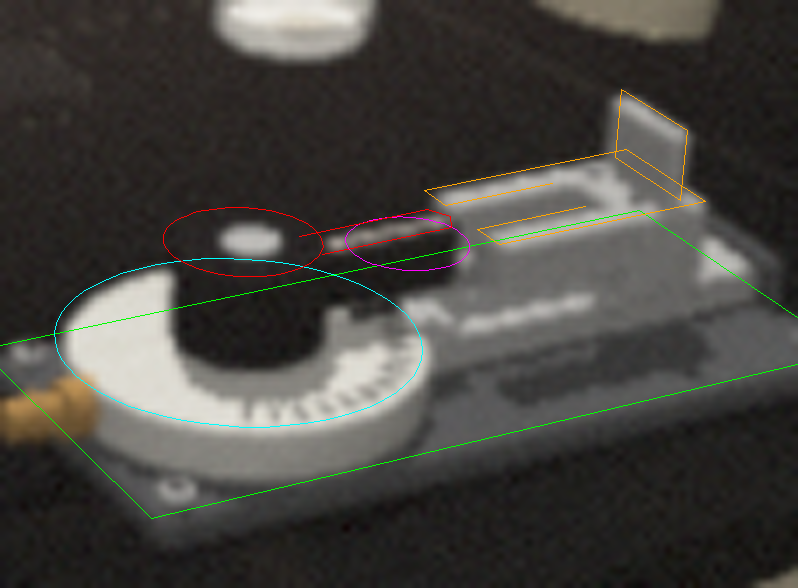

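In the top crop the lever's white line runs from (257,258) to (437,293), and the model centreline at that end is about (437,297), so the lever is nearly on the mark. Next I measure the line against the prong slot numerically from the top image.

```bash
cat > prof.py <<'E'
from fit import *
from scipy.ndimage import map_coordinates
p=[.4995,.088,-.162,0,.148];W=pts(p)[0]
c=[bot.camera("top") for _ in range(4)]
g=np.mean([x["img"].astype(float).mean(2) for x in c],0);c=c[0]
a=np.arange(-.034,.0341,.002)
for r in (.03,.036,.042,.048,.054,.060,.066,.07,.085,.09,.095,.1,.105,.11):
    q=proj(c,[W(x,-r,.057) for x in a])
    v=map_coordinates(g,[q[:,1],q[:,0]],order=3)
    if r<.08:
        m=abs(a)<.0055;w=np.clip(v[m]-v[m].min(),0,None);print(r,"line",round(1e3*(w*a[m]).sum()/w.sum(),2))
    print(r,v.astype(int).tolist()) if r in(.06,.09,.1,.054) else 0
    if r>.08:
        best=min(np.arange(-.006,.0061,.00025),key=lambda s:np.sum((np.interp(s+np.arange(0,.022,.001),a,v)-np.interp(s-np.arange(0,.022,.001),a,v))**2));print(r,"slot centre",round(1e3*best,2))
E
python3 prof.py
```

```text
0.03 line 0.16
0.036 line 0.47
0.042 line 0.59
0.048 line 0.54
0.054 line 1.17
0.054 [84, 75, 76, 73, 73, 75, 79, 87, 98, 105, 106, 107, 102, 64, 38, 54, 85, 165, 201, 91, 53, 105, 134, 131, 121, 115, 114, 113, 111, 112, 112, 113, 114, 114, 112]
0.06 line 0.53
0.06 [83, 70, 78, 76, 75, 76, 75, 75, 115, 154, 141, 148, 121, 54, 43, 41, 89, 212, 160, 52, 58, 98, 114, 112, 115, 115, 112, 111, 108, 105, 102, 101, 108, 116, 114]
0.066 line 1.29
0.07 line 1.62
0.085 slot centre 0.5
0.09 [77, 72, 71, 103, 104, 76, 98, 180, 233, 224, 220, 224, 198, 146, 135, 140, 138, 141, 142, 140, 134, 105, 132, 220, 232, 219, 225, 227, 238, 252, 250, 249, 250, 249, 249]
0.09 slot centre 1.25
0.095 slot centre 0.5
0.1 [77, 72, 81, 107, 120, 99, 103, 196, 234, 218, 220, 229, 191, 138, 137, 140, 138, 140, 139, 144, 132, 92, 150, 229, 224, 216, 231, 214, 124, 103, 144, 180, 204, 215, 218]
0.1 slot centre 0.5
0.105 slot centre 0.75
0.11 slot centre 0.25
```

The lever is within about 1 mm of the slot centre, against 2.5 mm of play, so I can push the lock. I'll bring the closed fingers in behind the thumb plate.

```bash
python3 -m inch '[[2,1.5,0,0.5],[5,4,0,0.5],[8,7,0,0.5],[11,10,0,0.5],[13,12,0,0.5],[13.2,12.1,0,0.5],[13.2,12.1,-2,0.5],[13.2,12.1,-4,0.5]]' && python3 -m inch '[[0,0,-2,0],[0,0,-4,0],[0,0,-5.5,0],[0,0,-6.5,0],[0,0,-7.3,0],[0,0,-7.9,0],[0,0,-7.9,0],[0,0,-7.9,0]]'
```

```text
time: 12.0
ee_pos: [0.4716, -0.0905, 0.1459]
tcp_rot: [-180.0, -0.0, -99.2]
wrist_force: [-0.5, -0.1, -0.0]
opening: -0.0002
grasp_force: 0.0
time: 13.0
ee_pos: [0.472, -0.0906, 0.0677]
tcp_rot: [-180.0, 0.0, -99.3]
wrist_force: [1.0, 0.2, -0.6]
opening: 0.0001
grasp_force: 0.0
```

```bash
python3 -m inch '[[0.11,0.7,0,0],[0.23,1.4,0,0],[0.34,2.1,0,0],[0.45,2.8,0,0],[0.56,3.5,0,0],[0.64,4,0,0],[0.72,4.5,0,0],[0.8,4.9,0,0]]'
```

```text
time: 14.0
ee_pos: [0.4797, -0.0412, 0.0673]
tcp_rot: [180.0, -0.0, -99.3]
wrist_force: [-2.3, -2.3, 3.2]
opening: -0.0002
grasp_force: 1.6
```

```bash
python3 -m inch '[[0.05,0.3,0,0],[0.1,0.6,0,0],[0.15,0.9,0,0],[0.2,1.2,0,0],[0.22,1.35,0,0],[0.24,1.5,0,0],[0.24,1.5,0,0],[0.24,1.5,0,0]]'
```

```text
time: 15.0
ee_pos: [0.4808, -0.0344, 0.0675]
tcp_rot: [-180.0, -1.0, -99.6]
wrist_force: [-10.6, -53.0, 7.7]
opening: 0.0003
grasp_force: 26.9
```

It stopped after about 35 mm of estimated travel at 53 N. I'll back off and look.

```bash
python3 -m inch '[[-0.1,-0.8,0,0],[-0.3,-2,0,0],[-0.6,-4,0,0],[-0.6,-4,2,0],[-0.6,-4,5,0],[-4,-8,9,0],[-8,-12,11,0],[-12,-16,11,0]]'; python3 - <<'E'
from fit import *
cs={n:bot.camera(n) for n in("top","scene")}
overlay(cs,[.4995,.088,-.162,0,.103],"e")
E
python3 prof.py
```

```text
time: 16.0
ee_pos: [0.3618, -0.1875, 0.1791]
tcp_rot: [-179.8, -0.0, -99.2]
wrist_force: [0.8, -0.9, 0.4]
opening: 0.0002
grasp_force: 0.0
0.03 line 0.18
0.036 line 0.48
0.042 line 0.59
0.048 line 0.5
0.054 line 1.2
0.054 [77, 76, 75, 74, 74, 82, 133, 203, 222, 219, 229, 223, 133, 52, 41, 56, 83, 164, 201, 91, 43, 93, 166, 215, 222, 222, 235, 191, 120, 110, 114, 113, 115, 115, 114]
0.06 line 0.52
0.06 [75, 74, 74, 76, 79, 78, 106, 195, 235, 219, 219, 238, 172, 53, 40, 43, 91, 212, 159, 54, 56, 80, 153, 229, 226, 218, 225, 206, 133, 95, 102, 101, 105, 115, 115]
0.066 line 1.28
0.07 line 1.43
0.085 slot centre 0.5
0.09 [76, 75, 74, 73, 81, 90, 97, 173, 234, 220, 217, 211, 188, 172, 163, 154, 154, 157, 158, 163, 172, 148, 161, 222, 226, 213, 212, 215, 234, 252, 250, 249, 249, 249, 249]
0.09 slot centre 1.5
0.095 slot centre 0.25
0.1 [76, 76, 74, 73, 82, 85, 98, 148, 174, 170, 157, 145, 144, 160, 184, 180, 184, 215, 215, 215, 227, 205, 170, 169, 203, 219, 233, 213, 117, 100, 144, 180, 204, 214, 217]
0.1 slot centre 6.0
0.105 slot centre 6.0
0.11 slot centre 4.25
```

View pics/e_top.png

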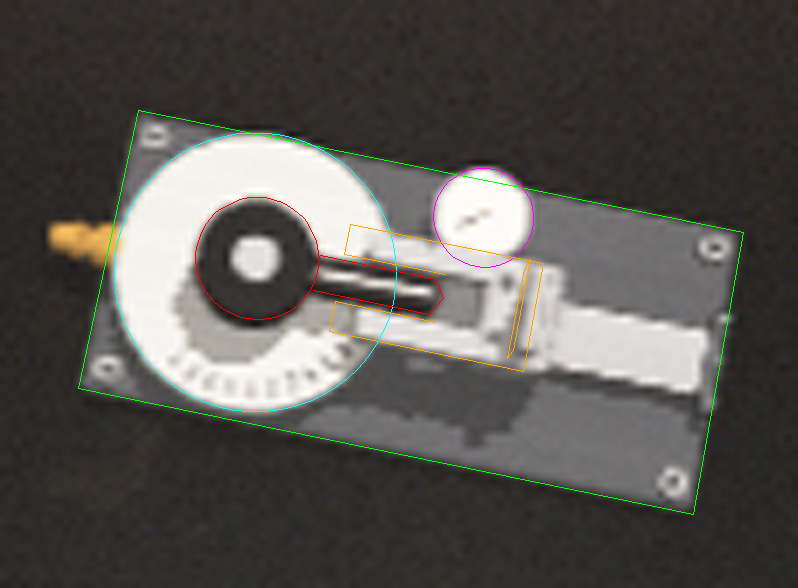

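The top crop shows the prongs straddling the lever, but the thumb plate is at about (540,320) where home is about (520,310). Travel is about 34 mm, so it is not home. I'll look at the side view.

View pics/e_scene.png

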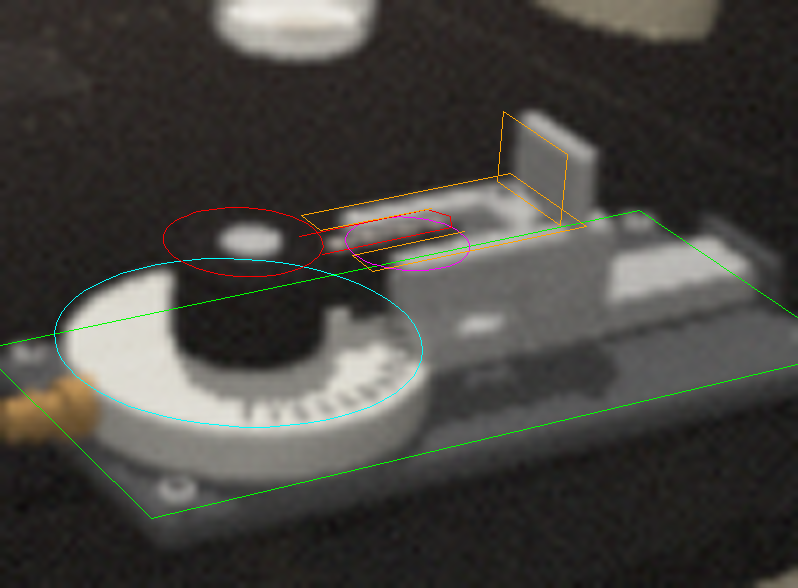

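The side view agrees: the plate's outer edge is at (597,155) against a modelled home of (567,155), and the lever hasn't shifted. I'll push again slightly higher on the plate to see whether the stop is solid.

```bash
python3 -m inch '[[3,3,0,0],[6,6,0,0],[9,9,0,0],[11.3,12,0,0],[11.3,12.2,-3,0],[11.3,12.2,-6,0],[11.3,12.2,-9,0],[11.3,12.2,-10.7,0]]' && python3 -m inch '[[0.05,0.3,0,0],[0.1,0.6,0,0],[0.16,1,0,0],[0.24,1.5,0,0],[0.32,2,0,0],[0.4,2.5,0,0],[0.44,2.75,0,0],[0.48,3,0,0]]'
```

```text
time: 17.3
ee_pos: [0.4748, -0.063, 0.0684]
tcp_rot: [179.9, 0.0, -99.1]
wrist_force: [1.0, 0.4, 0.5]
opening: -0.0002
grasp_force: 0.0
time: 18.3
ee_pos: [0.4799, -0.0348, 0.0703]
tcp_rot: [-180.0, -0.1, -99.3]
wrist_force: [-2.1, -11.9, 2.4]
opening: -0.0
grasp_force: 6.4
```

```bash
python3 -m inch '[[0.03,0.2,0,0],[0.06,0.4,0,0],[0.1,0.6,0,0],[0.2,0.6,0,0],[0,0.6,0,0],[0.2,0.6,0,0],[0,0.6,0,0],[0.1,0.6,0,0]]'; python3 - <<'E'
from fit import *
c=bot.camera("scene")
print([ (np.round(r['point'],1),round(r['score'],2)) for r in bot.landmark_of('lock_plate',c)])
from scipy.ndimage import map_coordinates
import glob
# rail-direction profile along prong/near-side top edge: current scene, and initial scene
E
```

```text
time: 19.3
ee_pos: [0.48, -0.0345, 0.0705]
tcp_rot: [-180.0, -0.8, -99.6]
wrist_force: [-8.6, -37.2, 5.7]
opening: -0.0004
grasp_force: 19.1
[(array([380.3, 232. ]), 0.69)]
```

The stop is solid at the same place. Either this is home and the lock began about 11 mm in from its outer stop, or something blocks it. I can tell by drawing the lock back to its outer stop, so I'll go over the plate to its inner side.

```bash
python3 -m inch '[[-0.16,-1,0,0],[-0.16,-1,2,0],[-0.16,-1,4,0],[0,0,4,0],[0.3,1.6,4,0],[0.5,3.05,4,0],[0.5,3.05,2,0],[0.5,3.05,-0.1,0]]' && python3 -m inch '[[0,0,0,0],[-0.11,-0.7,0,0],[-0.23,-1.4,0,0],[-0.34,-2.1,0,0],[-0.45,-2.8,0,0],[-0.56,-3.5,0,0],[-0.64,-4,0,0],[-0.7,-4.3,0,0]]'
```

```text
time: 20.4
ee_pos: [0.4859, 0.0032, 0.0682]
tcp_rot: [180.0, 0.0, -99.2]
wrist_force: [0.9, -0.3, -0.3]
opening: -0.0
grasp_force: 0.0
time: 21.4
ee_pos: [0.4792, -0.0414, 0.0695]
tcp_rot: [-180.0, 0.0, -99.3]
wrist_force: [1.3, 3.3, 2.6]
opening: 0.0002
grasp_force: 1.6
```

```bash
python3 -m inch '[[-0.03,-0.2,0,0],[-0.06,-0.4,0,0],[-0.1,-0.6,0,0],[-0.13,-0.8,0,0],[-0.16,-1,0,0],[-0.18,-1.1,0,0],[-0.18,-1.1,0,0],[-0.18,-1.1,0,0]]'
```

```text
time: 22.4
ee_pos: [0.4775, -0.0501, 0.0693]
tcp_rot: [-180.0, 0.3, -99.2]
wrist_force: [4.6, 14.9, 0.4]
opening: -0.0003
grasp_force: 7.9
```

The lock stopped at its outer stop. Total travel between stops is about 46 mm, matching the given 45 mm, so the earlier stop was fully home. I'll push it home again.

```bash
python3 -m inch '[[0.06,0.4,0,0],[0.06,0.4,2,0],[0.06,0.4,4,0],[-0.2,-1.5,4,0],[-0.5,-3.3,4,0],[-0.75,-4.75,4,0],[-0.75,-4.75,2,0],[-0.75,-4.75,0,0]]' && python3 -m inch '[[0,0,0,0],[0.08,0.5,0,0],[0.2,1.2,0,0],[0.31,1.9,0,0],[0.42,2.6,0,0],[0.54,3.3,0,0],[0.65,4,0,0],[0.73,4.5,0,0]]'  && python3 -m inch '[[0.05,0.3,0,0],[0.11,0.7,0,0],[0.18,1.1,0,0],[0.24,1.5,0,0],[0.31,1.9,0,0],[0.37,2.3,0,0],[0.42,2.6,0,0],[0.42,2.6,0,0]]'
```

```text
time: 23.4
ee_pos: [0.4693, -0.1002, 0.0686]
tcp_rot: [180.0, -0.0, -99.3]
wrist_force: [-0.8, 0.2, 0.1]
opening: -0.0
grasp_force: 0.0
time: 24.4
ee_pos: [0.4771, -0.0541, 0.0694]
tcp_rot: [-180.0, -0.0, -99.3]
wrist_force: [-0.1, -2.9, 2.2]
opening: -0.0
grasp_force: 1.6
time: 25.4
ee_pos: [0.4801, -0.0344, 0.0695]
tcp_rot: [-180.0, -0.8, -99.5]
wrist_force: [-7.3, -42.0, 6.6]
opening: -0.0001
grasp_force: 21.3
```

Home again: same position, 42 N against the stop. Now I'll back off clear and verify.

```bash
python3 -m inch '[[-0.1,-0.8,0,0],[-0.3,-2,0,0],[-0.6,-4,0,0],[-0.6,-4,2,0],[-0.6,-4,5,0],[-4,-8,9,0],[-8,-12,11,0],[-12,-16,11,0]]'; python3 prof.py | grep -v '\['; python3 - <<'E'
from fit import *
cs={n:bot.camera(n) for n in("top","scene")}
overlay(cs,[.4995,.088,-.162,0,.114],"f")
E
```

```text
time: 26.4
ee_pos: [0.3606, -0.1895, 0.181]
tcp_rot: [-179.8, -0.0, -99.2]
wrist_force: [0.5, -0.9, -0.7]
opening: 0.0
grasp_force: 0.0
0.03 line 0.17
0.036 line 0.48
0.042 line 0.62
0.048 line 0.54
0.054 line 1.21
0.06 line 0.52
0.066 line 1.27
0.07 line 1.38
0.085 slot centre 0.5
0.09 slot centre 1.25
0.095 slot centre 0.25
0.1 slot centre 6.0
0.105 slot centre 6.0
0.11 slot centre 4.25
```

View pics/f_top.png

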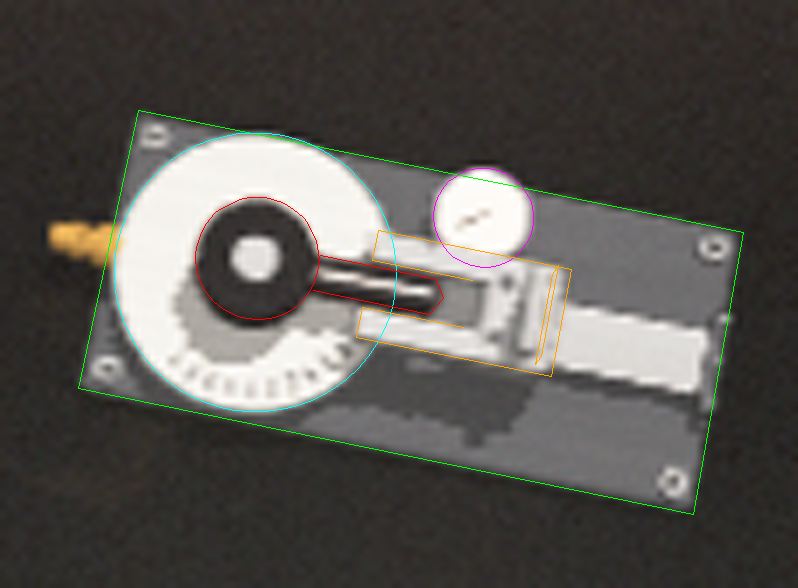

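The final view shows the lever, tip at (437,293), between both prongs and lying along the rail. The lock is at its inner stop with its plate at about (545,315), and the gripper is clear.

```bash
python3 -c "
from workcell import bot;print(bot.job_done())"
```

```text
the job is handed in; nothing more can be done
None
```

I turned the lever to the broad mark (within about 1°) and slid the forked lock fully home over it. While checking, I drew the lock back once to its outer stop and pushed it home again. The job is handed in, with the gripper clear and nothing else on the bench touched.

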